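# Set the orange filter at the beam port, then open the shutter

### The job

Change the filter: with one fingertip, gently push a spoke of the filter wheel round until the orange filter is centred under the port ring, and only then push the white-capped pin of the yellow shutter arm aside until the shutter is fully open. Keep the shutter shut while the wheel is being turned, and leave the wheel set. Grip and lift nothing, and leave the other things on the bench where they are.

Things in the scene. Friction and masses are not known exactly. Their poses are not given: they have to be found in the camera images.
- station: manual filter changer, fixed on a rail on the bench. Origin on the wheel's vertical axis, 10 mm above the bench; z up, +y from the wheel's axis to the port. Over a dark base turns the wheel: a dark disc (164 mm diameter, top 41 mm above the bench) with three filters, a hub (28 mm diameter, top 95 mm above the bench) and three spokes 120 degrees apart with an orange, a green and a blue ball
- green_ball (a point): centre of the green ball, like the orange one, on the spoke 120 degrees counter-clockwise of the orange spoke seen from above. Each spoke is a level steel rod, 8 mm diameter, centre line 86 mm above the bench, pointing straight over the filter of its own colour
- blue_ball (a point): centre of the blue ball, like the orange one, on the spoke 120 degrees clockwise of the orange spoke seen from above. The space between the spokes is free down to the disc, except near the port: there the ring and shutter stand up to 68 mm above the bench, 45 to 130 mm from the axis (only the shutter's pin is higher)
- filter_wheel (a joint): angle of the filter wheel (rad), growing counter-clockwise seen from above. 0 (or any whole turn) = orange filter centred under the port ring, orange spoke pointing at the port. Turns freely either way without stops; light friction (about 2 N at 35 mm from the axis), no spring and no detents: stays where it is left
- shutter (a joint): angle of the shutter (rad): 0 = shut, blade over the port ring; grows clockwise seen from above, to the fully open stop at 1.0. Light friction (about 1 N at the pin), no spring: stays where it is left
- hub (a point): point on the wheel's turning axis at the height of the spokes' centre line (86 mm above the bench)
- orange_filter (a point): centre of the orange filter in the wheel (disc of 23 mm diameter), 66 mm from the wheel's axis, 45 mm above the bench
- orange_ball (a point): centre of the orange ball (16 mm diameter) at the end of the orange spoke, 48 mm from the wheel's axis, 86 mm above the bench
- port (a point): centre of the port, 66 mm from the wheel's axis, 46 mm above the bench: a fixed white open ring (37 mm outside, 25 mm inside, its top 56 mm above the bench) on a pillar just outside the wheel; the orange filter must come to lie centred under it
- shutter_pivot (a point): the shutter's vertical turning axis, on top of the pillar, 106 mm from the wheel's axis straight beyond the port, 60 mm above the bench. The yellow round blade (34 mm) lies over the ring while shut
- shutter_pin (a point): point on the axis of the shutter's upright pin, at the middle of its white cap (13 mm diameter, from 88 to 102 mm above the bench; below it a 9 mm steel pin down to 63 mm), 94 mm above the bench, 38 mm from the shutter's pivot. While shut the pin stands square to the line from the wheel's axis to the pivot, on the station's -x side; opening moves it away from the wheel
- vial: bystander: glass vial with white cap, 27 mm diameter, 57 mm tall, standing; origin under its centre
- lens_tube: bystander: black lens tube, 30 mm diameter, 25 mm tall; origin under its centre
- blue_vial: bystander: vial with blue liquid and black cap, 22 mm diameter, 52 mm tall, standing; origin under its centre
- marker: bystander: blue felt marker lying along its y axis, 138 mm long, 13 mm thick; origin under its centre
- sensor: bystander: black round sensor puck, 48 mm diameter, 18 mm tall; origin under its centre

How it is judged:
By the outcome, as a careful person would: the job done as asked, in the order asked, and still so for the second after the job is handed in, with the robot touching nothing.
It also fails if it takes over 54 s, if anything falls off the work surface, if the arm or the gripper's body presses on something with over 40 N, if the wrist force passes 120 N, or if a joint passes its speed limit or range.

### The arm

A 6-joint arm with a two-finger parallel gripper is mounted at the origin on a cart in front of the work surface, level with it; the furniture and walls round the work are solid. World frame = base frame: x ahead of the robot, y to its left, z up, the work surface at z = 0. Lengths are in mm, angles in rad, forces in N, time in s.
With the tool pointing down it reaches from about 300 to 1000 mm from the base axis. Payload 5.1 kg.
Tool frame: the origin (TCP) lies at the very end of the fingers, on their centre line; the grasp point (between the pads) lies 19 mm behind it; z points along the fingers, x is the direction in which the jaws open and shut, and the axes are right-handed (so a half turn about z gives the same grasp; the last joint's range is limited). The gripper opens to 95 mm and grips with 3 to 60 N. Pads are 20 mm wide; open, the fingers measure 119 mm over their backs; the gripper's body (75 mm by 180 mm) begins 59 mm behind the grasp point.
Start: joints at [-1.301, 0.124, 1.65, -0, 1.367, -0.083], TCP at [224.56, -609.965, 214.656] pointing down, gripper open.
Joint ranges: [-2.61, 2.61], [-1.02, 2.33], [0.03, 2.71], [-1.35, 4.49], [0.32, 2.68], [-2.91, 2.91]. Speed limits (rad/s): [2.57, 2.57, 3.14, 3.14, 3.14, 3.14].

### API

Orientations are given as a unit quaternion [w, x, y, z].
In Python, from plant import bot gives the robot as it stands.
- The arm moves only by the tool jog_arm, never from a script. Its arguments are lists of equal length, an entry for each row: "delta_pos": the shift along the tool's x, y, z in mm, a list of three; "angular": the turn, a rotation vector about the tool's x, y, z in degrees, a list of three; "jaw": the finger opening in mm, from 0 to 95.1. A call has 1 to 8 rows; each row is the pose to reach, as a shift and turn from the pose commanded when the call began, along the tool's axes at that moment; what a row does not reach only later rows make up. A row lasts 1/10 s, in which the tool goes at most 50 mm and 8.59 degrees, less where a joint would pass 70% of its speed; a pose out of reach is approached as far as the arm can. A call with a gripper value outside its range is refused whole. The fingers move at their own pace and stop on an object; "newtons" is the grip in N (left out, the last holds). Time passes only in rows, so rows that repeat a pose let the fingers close. It gives the time, the measured TCP pose, the force and the opening at its end, in the units of the state.
- bot.state(): the state, without advancing time (a new reading comes with each control period).
- bot.grab_frame(name): name is "scene" or "top" or "wrist"; returns a dict with "color" (480x640x3 uint8, red, green, blue), "fx", "fy", "cx", "cy" (pixels), "dist_coeffs" ([k1, k2, p1, p2, k3] as OpenCV has them; the pictures are not rectified), "world_from_camera" (4x4, takes a point from camera to world coordinates); the wrist camera has in their place "mount" (4x4, takes a point from camera to tool coordinates, whose origin is the TCP and whose axes are the tool frame's). Camera axes: x right, y up, looking along -z (the intrinsics and any distortion apply to the point x, -y, -z); pixel columns grow to the right and rows downward; lengths in mm; the calibration is good to about 2 mm. A picture is of the moment at which its call begins: read the wrist's pose just before it. There is no depth.
- bot.sign_off(): hands the job in, once; it reports no verdict.
The state is a dict: "t": time; "joints": joint angles; "qd": joint speeds; "joint_torque": joint torques, N m; "tcp_pos": TCP position; "tool_rot": TCP orientation; "wrist_force": force on the tool from outside, world axes, zero at the start; "ft_torque": the same for the moment, N m; "grip_width": opening from 0.0 (shut) to 1.0 (fully open).
Only numpy, scipy, OpenCV 4.12 (cv2) and the standard library are available. Lean on these libraries where they do the work, as an engineer would, in place of code of your own. Each camera call takes 0.05 s, during which the arm holds its last target. There are 200 camera calls.

## Working session

There is one attempt and no reset: what is moved stays moved. The work goes in short steps, Python scripts to look and compute and a tool call to move; the robot and the scene stay as the last step left them, time stands still between calls to the robot, and variables do not carry over. Pictures are saved under pics/ and viewed, about 8 in all and at most 12, crops included, and the job is handed in when it is done.

Besides the shell and the picture viewer there is one more tool, called as name(argument=value, ...) on one line, values as JSON. jog_arm: Moves the arm, as the interface text tells. Its arguments: {"type":"object","properties":{"delta_pos":{"type":"array","items":{"type":"array","items":{"type":"number"}}},"angular":{"type":"array","items":{"type":"array","items":{"type":"number"}}},"jaw":{"type":"array","items":{"type":"number"}},"newtons":{"type":"number"}},"required":["delta_pos","angular","jaw"]}

```bash
mkdir -p pics; python3 - <<'E'
from plant import bot
import cv2,numpy as np
s=bot.state();print(s)
for n in("scene","top"):
    f=bot.grab_frame(n);cv2.imwrite(f"pics/{n}0.png",f["color"][:,:,::-1]);f2={k:v for k,v in f.items() if k!="color"};print(n,f2)
E
```

```text
{'t': 0.0, 'joints': array([-1.30059633e+00,  1.24500963e-01,  1.65167826e+00, -3.52726455e-05,
        1.36751107e+00, -8.26310428e-02]), 'qd': array([ 0.00116683,  0.00117491,  0.00028011,  0.00192371, -0.00018019,
        0.00137496]), 'joint_torque': array([ 2.39607114e-03, -4.17599952e+01, -3.59929204e+01,  7.76474155e-02,
        4.90697008e-02, -1.50468559e-04]), 'tcp_pos': array([ 224.38105771, -609.34926239,  213.38722498]), 'tool_rot': array([-6.55615051e-04,  8.20231999e-01, -5.72030040e-01, -8.18832656e-04]), 'wrist_force': array([-0.95162341,  0.68071587, -0.67202189]), 'ft_torque': array([-0.02285251,  0.00497359, -0.04322762]), 'grip_width': 0.9991663743062009}
scene {'fx': 561.7687579113183, 'fy': 561.7687579113183, 'cx': 315.8066886099968, 'cy': 232.57039485056168, 'dist_coeffs': array([0.04590728, 0.        , 0.        , 0.        , 0.        ]), 'world_from_camera': array([[ 8.81346472e-01,  3.59721399e-01, -3.06315052e-01,
         2.41943194e+02],
       [-4.72238016e-01,  6.91031041e-01, -5.47236107e-01,
        -2.14540843e+02],
       [ 1.48206711e-02,  6.26958225e-01,  7.78911890e-01,
         7.82452549e+02],
       [ 0.00000000e+00,  0.00000000e+00,  0.00000000e+00,
         1.00000000e+00]])}
top {'fx': 439.46439476011295, 'fy': 439.46439476011295, 'cx': 315.0976273359598, 'cy': 233.8654427691534, 'dist_coeffs': array([-0.0329952,  0.       ,  0.       ,  0.       ,  0.       ]), 'world_from_camera': array([[ 4.85267470e-02,  9.78276549e-01, -2.01544406e-01,
         3.27202041e+02],
       [-9.98809594e-01,  4.85289389e-02, -4.93319369e-03,
         2.93178160e+02],
       [ 4.95470848e-03,  2.01543878e-01,  9.79466955e-01,
         9.39342324e+02],
       [ 0.00000000e+00,  0.00000000e+00,  0.00000000e+00,
         1.00000000e+00]])}
```

View pics/scene0.png

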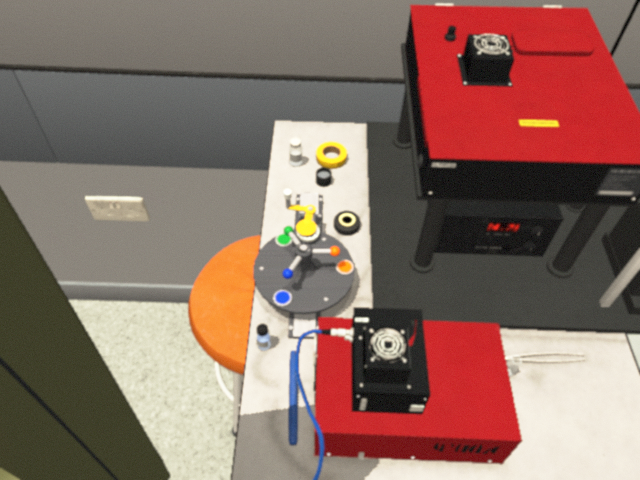

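View pics/top0.png

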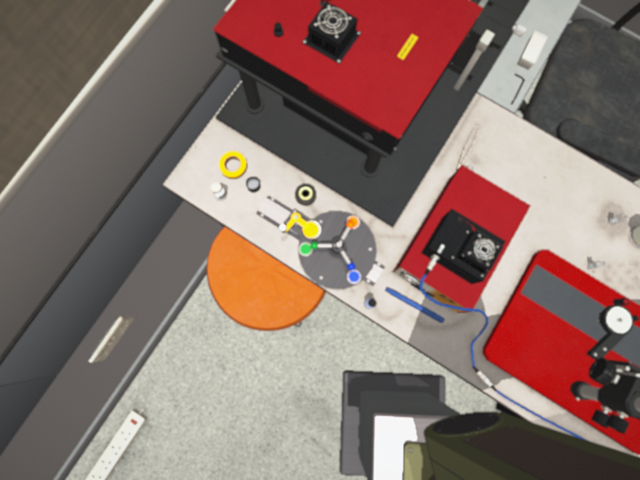

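The scene view shows the balls: orange (335,251), green (289,231) and blue (288,273). The hub is at about (305,250), the blade at (306,228) and the pin cap at (287,191). The top view has orange at (352,222), green (306,249), blue (353,276), hub (339,244), blade (311,229) and pin near (283,228). Next I'll triangulate, using zoomed crops for precision.

```bash
cat > h.py <<'E'
from plant import bot
import cv2,numpy as np
from scipy.spatial.transform import Rotation as R
def T_tool(s):
    T=np.eye(4);q=s["tool_rot"];T[:3,:3]=R.from_quat([q[1],q[2],q[3],q[0]]).as_matrix();T[:3,3]=s["tcp_pos"];return T
def grab(n):
    s=bot.state();f=bot.grab_frame(n)
    if n=="wrist": f["world_from_camera"]=T_tool(s)@f["mount"]
    f["K"]=np.array([[f["fx"],0,f["cx"]],[0,f["fy"],f["cy"]],[0,0,1]]);return f
def ray(f,px):
    u=cv2.undistortPoints(np.array([[px]],float),f["K"],f["dist_coeffs"])[0,0]
    W=f["world_from_camera"];return W[:3,3],W[:3,:3]@np.array([u[0],-u[1],-1.])
def at_z(f,px,z):
    o,d=ray(f,px);return o+d*(z-o[2])/d[2]
def tri(rs):
    A=0;b=0;
    for o,d in rs:
        d=d/np.linalg.norm(d);P=np.eye(3)-np.outer(d,d);A=A+P;b=b+P@o
    return np.linalg.solve(A,b)
def proj(f,p):
    W=np.linalg.inv(f["world_from_camera"]);c=W[:3,:3]@p+W[:3,3]
    return cv2.projectPoints(np.array([[c[0],-c[1],-c[2]]]),np.zeros(3),np.zeros(3),f["K"],f["dist_coeffs"])[0].ravel()
HUE=dict(orange=(6,17),yellow=(22,34),green=(50,80),blue=(108,125))
def blobs(f,c,box,smin=150):
    x0,y0,x1,y1=box;im=cv2.cvtColor(f["color"],cv2.COLOR_RGB2HSV)[y0:y1,x0:x1]
    lo,hi=HUE[c];m=cv2.inRange(im,(lo,smin,60),(hi,255,255))
    n,l,st,ce=cv2.connectedComponentsWithStats(m)
    return [(int(st[i,4]),(ce[i]+[x0,y0]).round(1)) for i in range(1,n) if st[i,4]>6]
E
python3 - <<'E'
from h import *
s=grab("scene");t=grab("top")
for c in HUE:
    print(c,"S",blobs(s,c,(250,180,362,310)),"T",blobs(t,c,(270,200,380,295)))
S=cv2.resize(s["color"][175:315,245:365],None,fx=4,fy=4,interpolation=2)
Tt=cv2.resize(t["color"][180:300,255:385],None,fx=4,fy=4,interpolation=2)[:480]
o=np.zeros((560,1000,3),np.uint8);o[:560,:480]=S;o[:480,480:1000]=Tt
cv2.imwrite("pics/z1.png",cv2.resize(o,(800,448))[:,:,::-1])
E
```

```text
orange S [(368, array([252.7, 263. ])), (61, array([334.8, 250.9])), (43, array([341.6, 264.1]))] T [(43, array([349.9, 223.2])), (1196, array([289.5, 281.2]))]
yellow S [(399, array([305.2, 221.3]))] T [(313, array([303.3, 225.6]))]
green S [(106, array([284.8, 235.9]))] T [(85, array([308.4, 247.3]))]
blue S [(71, array([287.2, 273.1])), (106, array([282.1, 297. ]))] T [(35, array([350.9, 266.1])), (57, array([353.5, 276.1]))]
```

View pics/z1.png

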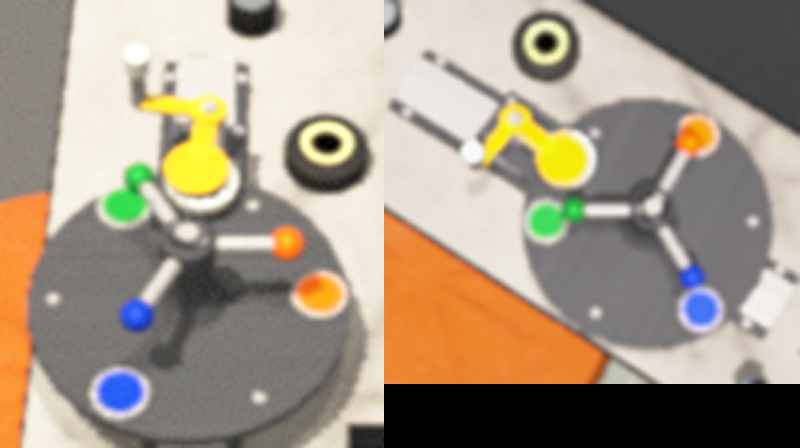

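The zoom shows all parts clearly. Converted to full-frame pixels, the scene view has the pin at (287.5,192), pivot (310.3,208.1) and green ball (288.4,229.7). The top view has the pin at (282.8,227.5), pivot (295.6,216.9) and green ball (314.4,245.3). In the top view the blade covers the ring, so the shutter is shut.

```bash
python3 - <<'E'
from h import *
s=grab("scene");t=grab("top")
P=dict(pin=((287.5,192.2),(282.8,227.5),94),pivot=((310.3,208.1),(295.6,216.9),66),blade=((306.6,226.9),(310.9,229.4),63),green=((288.4,229.7),(314.4,245.3),86),
orange=((334.8,250.9),(350,223.2),86),blue=((287.2,273.1),(350.9,266.1),86),hub=((303.8,248.4),(339.1,244.4),95),
ofil=((344.5,266.5),(352.6,221.5),45),gfil=((284,239),(305.5,248.8),45),bfil=((282.1,297),(353.5,276.1),45))
X={}
for k,(a,b,z) in P.items():
    X[k]=tri([ray(s,a),ray(t,b)]);print(k,X[k].round(1),at_z(s,a,z).round(1)[:2],at_z(t,b,z).round(1)[:2])
f=grab("wrist");cv2.imwrite("pics/w0.png",f["color"][:,:,::-1]);print(f["mount"],f["fx"])
E
```

```text
pin [509.  361.  101.2] [511.6 367.1] [510.8 361.6]
pivot [540.  339.   67.4] [540.6 340.1] [540.3 339.1]
blade [515.9 306.5  65.8] [517.  308.6] [516.4 306.6]
green [478.9 297.8  89.2] [479.8 300.2] [479.7 297.7]
orange [526.6 229.3  85.2] [524.7 229. ] [527.9 229. ]
blue [441.1 224.7  87.4] [440.8 225.7] [442.  224.5]
hub [481.9 249.7  94.6] [481.2 249.5] [482.3 249.6]
ofil [540.8 220.8  44.4] [539.8 220.5] [541.5 220.6]
gfil [478.6 316.   44.9] [478.4 315.9] [478.8 315.9]
bfil [426.6 215.3  44.7] [425.7 215.3] [427.3 215.2]
[[ 9.99999593e-01  4.51476743e-04  7.81163685e-04 -7.89476432e-01]
 [ 6.25550479e-04 -9.70850294e-01 -2.39685869e-01 -6.64849654e+01]
 [ 6.50180398e-04  2.39686260e-01 -9.70850181e-01 -1.70325612e+02]
 [ 0.00000000e+00  0.00000000e+00  0.00000000e+00  1.00000000e+00]] 418.8220802771759
```

The hub is at about (482,249.5) and the port bearing is 57°. The orange spoke is at about -27°, so the wheel needs about +84° CCW. I'll push the blue spoke, which is well away from the shutter. First I need the heights of the surrounding boxes and a check of the frames.

```bash
python3 - <<'E'
from h import *
s=grab("scene");t=grab("top")
for k,a,b in [("tallnear",(427,163),(398,135)),("tallfar",(412,8),(218,38)),("lowcorner",(318,320),(462,170)),("lowcorner2",(318,320),(400,272)),("fan2top",(362,310),(440,206)),("fan_centre",(388,344),(485,250))]:
    o1,d1=ray(s,a);o2,d2=ray(t,b);p=tri([(o1,d1),(o2,d2)])
    n=np.cross(d1,d2);n/=np.linalg.norm(n);print(k,p.round(0),"gap",round(float(n@(o2-o1)),1))
st=bot.state();T=T_tool(st);print(T.round(3),st["t"])
E
```

```text
tallnear [625. 173. 281.] gap -11.5
tallfar [793. 474. 291.] gap 10.2
lowcorner [485.  66. 270.] gap -182.4
lowcorner2 [437. 129.  96.] gap 7.0
fan2top [512.  80. 170.] gap -69.8
fan_centre [464.   8. 209.] gap -0.4
[[ 3.46000e-01 -9.38000e-01 -0.00000e+00  2.24553e+02]
 [-9.38000e-01 -3.46000e-01  0.00000e+00 -6.09879e+02]
 [-0.00000e+00  0.00000e+00 -1.00000e+00  2.14526e+02]
 [ 0.00000e+00  0.00000e+00  0.00000e+00  1.00000e+00]] 0.45
```

View pics/w0.png

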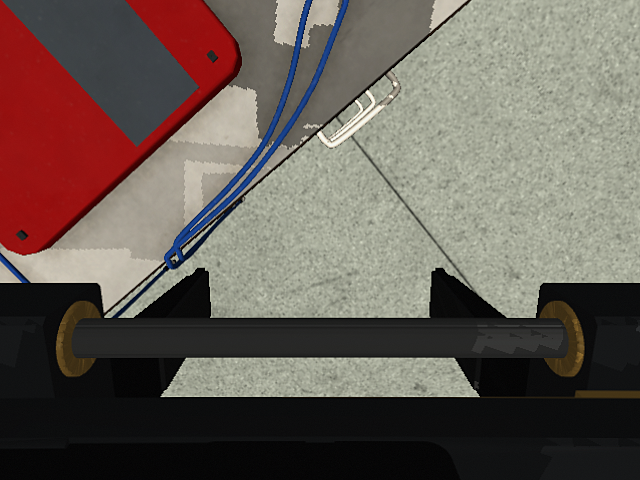

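The wrist view shows only the red base plate at upper left and clear floor below the fingers. A tall instrument (top about 285 mm) stands about 160 mm or more from the wheel, and a low box with a fan (about 210 mm) is at y<90. I'll lift straight up and close the jaws, then look at the microscope's height before swinging across.

jog_arm(delta_pos=[[0,0,-40],[0,0,-80],[0,0,-120],[0,0,-160],[0,0,-200],[0,0,-230],[0,0,-230],[0,0,-230]], angular=[[0,0,0],[0,0,0],[0,0,0],[0,0,0],[0,0,0],[0,0,0],[0,0,0],[0,0,0]], jaw=[0,0,0,0,0,0,0,0])

```text
t: 1.25
tcp_pos: [224.6, -610.1, 445.3]
tool_rot: [0.001, 0.82, -0.572, 0.001]
wrist_force: [0.3, -0.2, -0.7]
grip_width: 0.384
```

```bash
python3 - <<'E'
from h import *
w=grab("wrist");t=grab("top")
o=np.hstack([w["color"],t["color"][200:,400:].repeat(1,0) if 0 else cv2.resize(t["color"][200:480,400:640],(411,480))])
print(o.shape);cv2.imwrite("pics/w1.png",cv2.resize(o,(800,365))[:,:,::-1])
for z in(0,150,300):print(at_z(t,(618,320),z).round(0),at_z(t,(580,390),z).round(0))
print(bot.state()["tcp_pos"],bot.state()["joints"].round(2))
E
```

```text
(480, 1051, 3)
[ 365. -359.    0.] [ 218. -266.    0.]
[ 359. -255.  150.] [ 235. -177.  150.]
[ 353. -151.  300.] [253. -88. 300.]
[ 224.47472442 -609.63214414  442.35981333] [-1.3   0.08  1.32 -0.    1.74 -0.08]
```

View pics/w1.png

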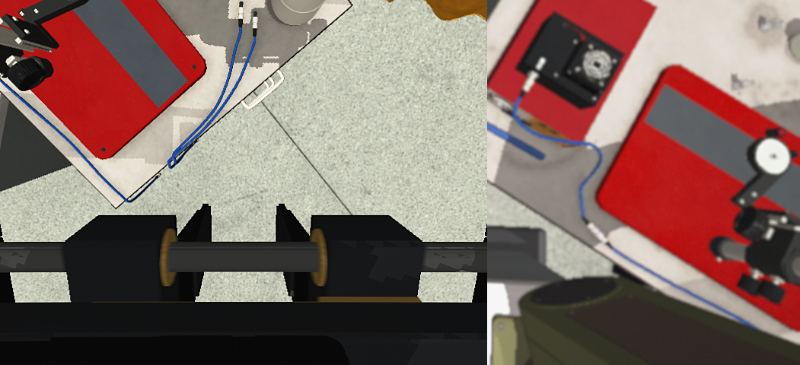

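The wrist view's left edge shows part of the microscope, with a dark knob near (39,95) full-frame. The top view has its dark eyepieces at about (589,388) and (616,414). I'll triangulate candidates for the height.

```bash
python3 - <<'E'
from h import *
w=grab("wrist");t=grab("top")
for a in [(39,95)]:
  for b in [(589,388),(605,415),(616,414),(618,400),(612,395)]:
    o1,d1=ray(w,a);o2,d2=ray(t,b);p=tri([(o1,d1),(o2,d2)])
    n=np.cross(d1,d2);n/=np.linalg.norm(n);print(b,p.round(0),"gap",round(float(n@(o2-o1)),1))
E
```

```text
(589, 388) [ 220. -245.   68.] gap -20.2
(605, 415) [ 199. -257.   90.] gap 27.4
(616, 414) [ 203. -267.  107.] gap 24.6
(618, 400) [ 216. -271.  111.] gap 0.3
(612, 395) [ 219. -266.  103.] gap -8.2
```

The knob is only about 110 mm high, so swinging at z=445 is safe. I'll go via about (480,-150).

jog_arm(delta_pos=[[-30,-34,0],[-60,-70,0],[-90,-104,0],[-120,-140,0],[-150,-174,0],[-180,-209,0],[-210,-244,0],[-240,-279,0]], angular=[[0,0,2],[0,0,4],[0,0,6],[0,0,8],[0,0,10],[0,0,12],[0,0,14],[0,0,15.2]], jaw=[0,0,0,0,0,0,0,0])

```text
t: 2.25
tcp_pos: [403.7, -286.4, 443.2]
tool_rot: [-0.0, 0.737, -0.676, -0.001]
wrist_force: [1.3, 0.0, -0.4]
grip_width: 0.009
```

```bash
cat >> h.py <<'E'
def where(target=None):
    s=bot.state();T=T_tool(s);x=np.degrees(np.arctan2(T[1,0],T[0,0]))
    print("t",round(s["t"],2),"tcp",s["tcp_pos"].round(1),"xang",round(x,2),"tilt",T[2,2].round(4),"F",s["wrist_force"].round(1),"g",round(s["grip_width"],3),"j",s["joints"].round(2))
    if target is not None: print("delta tool",(T[:3,:3].T@(np.array(target)-s["tcp_pos"])).round(1))
E
python3 -c "
from h import *
where((451,263,300))"
```

```text
t 2.25 tcp [ 403.7 -286.4  443.2] xang -85.07 tilt -1.0 F [ 1.3  0.  -0.4] g 0.009 j [-0.73 -0.26  1.64  0.    1.76  0.76]
delta tool [-543.1  -94.5  143.9]
```

jog_arm(delta_pos=[[-45,-15,0],[-90,-30,0],[-135,-43,0],[-180,-54,0],[-225,-64,0],[-270,-72,0],[-315,-78,0],[-360,-83,0]], angular=[[0,0,0],[0,0,0],[0,0,0],[0,0,0],[0,0,0],[0,0,0],[0,0,0],[0,0,0]], jaw=[0,0,0,0,0,0,0,0])

```text
t: 3.05
tcp_pos: [454.1, 79.4, 443.2]
tool_rot: [0.001, 0.737, -0.675, -0.001]
wrist_force: [1.6, -0.1, 1.3]
grip_width: 0.002
```

jog_arm(delta_pos=[[-40,-5,0],[-80,-8,10],[-120,-10,35],[-150,-11,65],[-170,-12,95],[-180,-12,125],[-183,-12,143],[-183,-12,143]], angular=[[0,0,0],[0,0,0],[0,0,0],[0,0,0],[0,0,0],[0,0,0],[0,0,0],[0,0,0]], jaw=[0,0,0,0,0,0,0,0])

```text
t: 3.85
tcp_pos: [448.4, 260.5, 296.3]
tool_rot: [0.004, 0.738, -0.675, -0.002]
wrist_force: [-0.4, -0.2, 0.2]
grip_width: 0.003
```

```bash
python3 - <<'E'
from h import *
where((451,263,110))
w=grab("wrist");cv2.imwrite("pics/w2.png",w["color"][:,:,::-1])
for c in HUE: print(c,[(a,p,at_z(w,p,86)[:2].round(1),at_z(w,p,45)[:2].round(1)) for a,p in blobs(w,c,(0,0,640,480)) if a>60])
E
```

```text
t 3.85 tcp [448.4 260.5 296.3] xang -84.92 tilt -1.0 F [-0.4 -0.2  0.2] g 0.003 j [ 0.42 -0.2   1.83  0.    1.52  1.9 ]
delta tool [ -2.8  -4.5 186.3]
orange [(682, array([365.7, 115.2]), array([531.5, 227.8]), array([533.2, 223.5])), (8161, array([191.8, 189.6]), array([453.1, 377.8]), array([446.3, 389.7]))]
yellow [(1801, array([258.9, 119.2]), array([520. , 320.3]), array([520.4, 326. ]))]
green [(314, array([273.7, 169.4]), array([477.8, 304.8]), array([473.7, 308.8]))]
blue [(437, array([359.4, 224. ]), array([434.6, 222.4]), array([425.8, 217.6])), (1350, array([480.9, 276.2]), array([393.8, 100.7]), array([380.6,  82.6]))]
```

View pics/w2.png

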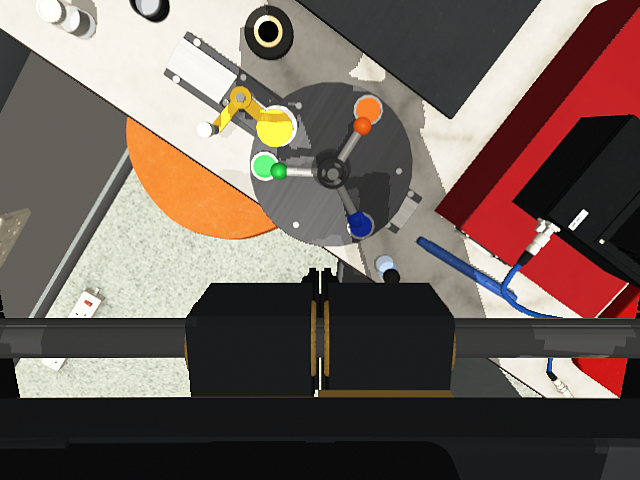

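The wrist view has a clear look at the station. It shows the hub at (332,174), orange ball (363,125), green ball (279,171), pivot (240,97), pin cap (206,129), orange filter (369,109) and green filter (265,165).

```bash
python3 - <<'E'
from h import *
w=grab("wrist")
P=dict(hub=(332,174,95),ob=(362.5,125.5,86),gb=(279,171,86),of=(369,109,45),gf=(265,165,45),pivot=(240,97,66),pin=(206,129,102),blade=(275.5,127,63))
X={k:at_z(w,v[:2],v[2]) for k,v in P.items()}
h=X["hub"]
for k in X:
    d=X[k]-h;print(k,X[k].round(1),round(np.hypot(d[0],d[1]),1),round(np.degrees(np.arctan2(d[1],d[0])),1))
E
```

```text
hub [480.7 252.8  95. ] 0.0 0.0
ob [524.6 229.6  86. ] 49.6 -27.9
gb [478.4 300.6  86. ] 47.8 92.8
of [541.4 221.1  45. ] 68.4 -27.6
gf [479.1 318.5  45. ] 65.7 91.5
pivot [540.2 342.   66. ] 107.2 56.3
pin [509.7 363.  102. ] 113.9 75.3
blade [516.6 308.4  63. ] 66.2 57.2
```

Consistent: hub about (481,251), port 57°, orange about -27.5°. I'll descend between the green and blue spokes.

jog_arm(delta_pos=[[-3.5,-2,40],[-3.5,-2,80],[-3.5,-2,120],[-3.5,-2,160],[-3.5,-2,190],[-3.5,-2,210],[-3.5,-2,220],[-3.5,-2,220]], angular=[[0,0,0],[0,0,0],[0,0,0],[0,0,0],[0,0,0],[0,0,0],[0,0,0],[0,0,0]], jaw=[0,0,0,0,0,0,0,0])

```text
t: 4.75
tcp_pos: [452.5, 264.2, 81.6]
tool_rot: [0.0, 0.737, -0.676, -0.0]
wrist_force: [0.1, 0.0, -0.6]
grip_width: 0.003
```

```bash
cat > arc.py <<'E'
import sys
from h import *
# rows for virtual spoke angles phi, in tool axes from the present pose
def tip(phi,h=(481.3,251),r=30,off=16):
    a=np.radians(phi);return np.array([h[0]+r*np.cos(a)+off*np.sin(a),h[1]+r*np.sin(a)-off*np.cos(a)])
s=bot.state();T=T_tool(s);x=np.degrees(np.arctan2(T[1,0],T[0,0]))
where()
P=[];A=[]
for phi in map(float,sys.argv[1:]):
    d=T[:3,:3].T@np.r_[tip(phi)-s["tcp_pos"][:2],76-s["tcp_pos"][2]]
    P.append([float(v) for v in d.round(1)]);A.append([0,0,float(round(-((phi+90-x+180)%360-180),1))])
print(P);print(A)
E
python3 arc.py 190 195 200 204 207 210 213 216
```

```text
t 4.75 tcp [452.5 264.2  81.6] xang -85.02 tilt -1.0 F [ 0.1  0.  -0.6] g 0.003 j [ 0.43 -0.03  2.05 -0.    1.13  1.91]
[[2.4, 3.7, 5.6], [5.1, 4.7, 5.6], [8.0, 5.5, 5.6], [10.3, 6.0, 5.6], [12.1, 6.2, 5.6], [13.9, 6.4, 5.6], [15.7, 6.4, 5.6], [17.4, 6.4, 5.6]]
[[0, 0, -5.0], [0, 0, -10.0], [0, 0, -15.0], [0, 0, -19.0], [0, 0, -22.0], [0, 0, -25.0], [0, 0, -28.0], [0, 0, -31.0]]
```

jog_arm(delta_pos=[[2.4,3.7,5.6],[5.1,4.7,5.6],[8.0,5.5,5.6],[10.3,6.0,5.6],[12.1,6.2,5.6],[13.9,6.4,5.6],[15.7,6.4,5.6],[17.4,6.4,5.6]], angular=[[0,0,-5],[0,0,-10],[0,0,-15],[0,0,-19],[0,0,-22],[0,0,-25],[0,0,-28],[0,0,-31]], jaw=[0,0,0,0,0,0,0,0])

```text
t: 5.55
tcp_pos: [449.4, 247.2, 79.0]
tool_rot: [-0.002, 0.891, -0.453, 0.002]
wrist_force: [-1.2, -0.2, 0.4]
grip_width: 0.006
```

```bash
python3 arc.py 220 224 228 232 236 240 244 248; python3 -c "
from h import *
t=grab('top')
for c in ('orange','green','blue'):print(c,blobs(t,c,(300,200,380,295)))"
```

```text
t 5.55 tcp [449.4 247.2  79. ] xang -53.88 tilt -1.0 F [-1.2 -0.2  0.4] g 0.006 j [ 0.4  -0.06  2.08 -0.    1.12  1.34]
[[1.8, 3.1, 3.0], [4.0, 4.0, 3.0], [6.3, 4.7, 3.0], [8.6, 5.3, 3.0], [10.9, 5.7, 3.0], [13.2, 6.0, 3.0], [15.6, 6.0, 3.0], [18.0, 6.0, 3.0]]
[[0, 0, -3.9], [0, 0, -7.9], [0, 0, -11.9], [0, 0, -15.9], [0, 0, -19.9], [0, 0, -23.9], [0, 0, -27.9], [0, 0, -31.9]]
orange [(65, array([302.6, 289.8])), (22, array([321. , 292.7]))]
green [(51, array([305.4, 248.8]))]
blue [(64, array([353.4, 276. ]))]
```

jog_arm(delta_pos=[[1.8,3.1,1],[4.0,4.0,1],[6.3,4.7,1],[8.6,5.3,1],[10.9,5.7,1],[13.2,6.0,1],[15.6,6.0,1],[18.0,6.0,1]], angular=[[0,0,-4],[0,0,-8],[0,0,-12],[0,0,-16],[0,0,-20],[0,0,-24],[0,0,-28],[0,0,-32]], jaw=[0,0,0,0,0,0,0,0])

```text
t: 6.4
tcp_pos: [455.0, 229.8, 77.8]
tool_rot: [-0.002, 0.982, -0.19, 0.002]
wrist_force: [-0.3, 3.1, 0.9]
grip_width: 0.006
```

```bash
python3 arc.py 252 256 260 264 268 272 276 280; python3 -c "
from h import *
s=grab('scene');t=grab('top')
h=np.array([481.3,251])
for n,f,b in (('s',s,(255,205,362,310)),('t',t,(300,200,380,280))):
  for c in ('orange','green','blue'):
    for a,p in blobs(f,c,b):
      for z in(45,86):
        d=at_z(f,p,z)[:2]-h;print(n,c,a,p,z,np.hypot(*d).round(1),np.degrees(np.arctan2(d[1],d[0])).round(1))"
```

```text
t 6.4 tcp [455.  229.8  77.8] xang -21.9 tilt -1.0 F [-0.3  3.1  0.9] g 0.006 j [ 0.36 -0.06  2.08  0.    1.12  0.74]
[[2.6, 1.5, 1.8], [4.8, 2.4, 1.8], [7.0, 3.2, 1.8], [9.3, 3.7, 1.8], [11.7, 4.2, 1.8], [14.0, 4.4, 1.8], [16.4, 4.5, 1.8], [18.8, 4.4, 1.9]]
[[0, 0, -3.9], [0, 0, -7.9], [0, 0, -11.9], [0, 0, -15.9], [0, 0, -19.9], [0, 0, -23.9], [0, 0, -27.9], [0, 0, -31.9]]
s orange 55 [330.7 238.9] 45 72.4 23.7
s orange 55 [330.7 238.9] 86 49.4 1.9
s orange 32 [256.6 245. ] 45 88.9 123.1
s orange 32 [256.6 245. ] 86 74.0 143.1
s orange 108 [339.1 251.4] 45 65.8 -0.1
s orange 108 [339.1 251.4] 86 55.3 -28.0
s orange 8 [255.4 255.6] 45 81.2 136.9
s orange 8 [255.4 255.6] 86 74.2 159.0
s green 19 [269.3 246.2] 45 69.8 116.4
s green 19 [269.3 246.2] 86 54.0 142.1
s blue 80 [301.8 276.7] 45 19.9 -125.0
s blue 80 [301.8 276.7] 86 47.8 -120.3
s blue 111 [301.7 301.8] 45 66.1 -119.7
s blue 111 [301.7 301.8] 86 91.5 -118.9
t orange 20 [302.2 277.8] 45 92.8 132.4
t orange 20 [302.2 277.8] 86 94.8 134.8
t green 29 [316.8 256.7] 45 44.6 113.5
t green 29 [316.8 256.7] 86 47.5 120.4
t green 52 [309.1 263.7] 45 65.0 120.6
t green 52 [309.1 263.7] 86 67.4 124.9
```

The wheel is turning as intended: the orange spoke is at about 0°, lagging the virtual angle by about 8°, with a contact force of about 3 N. I'll continue.

jog_arm(delta_pos=[[2.6,1.5,0],[4.8,2.4,0],[7.0,3.2,0],[9.3,3.7,0],[11.7,4.2,0],[14.0,4.4,0],[16.4,4.5,0],[18.8,4.4,0]], angular=[[0,0,-4],[0,0,-8],[0,0,-12],[0,0,-16],[0,0,-20],[0,0,-24],[0,0,-28],[0,0,-32]], jaw=[0,0,0,0,0,0,0,0])

```text
t: 7.3
tcp_pos: [470.4, 219.2, 77.6]
tool_rot: [-0.002, 0.996, 0.087, 0.002]
wrist_force: [-1.7, 4.9, 4.2]
grip_width: 0.004
```

```bash
cat > ang.py <<'E'
from h import *
s=grab('scene');t=grab('top')
h=np.array([481.3,251])
for n,f,b in (('s',s,(258,205,362,310)),('t',t,(300,200,380,280))):
  for c in ('orange','green','blue'):
    for a,p in blobs(f,c,b,120):
      for z,r in((45,66),(86,48)):
        d=at_z(f,p,z)[:2]-h
        if abs(np.hypot(*d)-r)<5:print(n,c,a,p,z,np.hypot(*d).round(1),np.degrees(np.arctan2(d[1],d[0])).round(1))
E
python3 arc.py 283 286 289 292 294 296 298 300;python3 ang.py
```

```text
t 7.3 tcp [470.4 219.2  77.6] xang 10.02 tilt -1.0 F [-1.7  4.9  4.2] g 0.004 j [ 0.33 -0.04  2.06  0.    1.12  0.15]
[[1.8, 1.4, 1.6], [3.4, 2.1, 1.6], [5.1, 2.7, 1.6], [6.8, 3.3, 1.6], [7.9, 3.6, 1.6], [9.1, 3.9, 1.6], [10.3, 4.1, 1.6], [11.4, 4.3, 1.6]]
[[0, 0, -3.0], [0, 0, -6.0], [0, 0, -9.0], [0, 0, -12.0], [0, 0, -14.0], [0, 0, -16.0], [0, 0, -18.0], [0, 0, -20.0]]
s green 16 [259.3 269.2] 45 70.7 156.6
s blue 91 [319.  273.4] 86 47.9 -88.1
s blue 123 [324.9 296.7] 45 66.0 -87.3
t orange 51 [325.4 223.8] 86 50.7 32.1
t green 38 [326.3 266.3] 86 47.2 152.9
t green 59 [321.7 275.9] 45 63.8 152.9
```

jog_arm(delta_pos=[[1.8,1.4,0],[3.4,2.1,0],[5.1,2.7,0],[6.8,3.3,0],[7.9,3.6,0],[9.1,3.9,0],[10.3,4.1,0],[11.4,4.3,0]], angular=[[0,0,-3],[0,0,-6],[0,0,-9],[0,0,-12],[0,0,-14],[0,0,-16],[0,0,-18],[0,0,-20]], jaw=[0,0,0,0,0,0,0,0])

```text
t: 8.2
tcp_pos: [481.7, 217.5, 77.5]
tool_rot: [-0.002, 0.966, 0.258, 0.001]
wrist_force: [-3.0, 6.6, 3.6]
grip_width: 0.003
```

```bash
python3 arc.py 301 302 303 304 305 306 307 308;python3 ang.py
```

```text
t 8.2 tcp [481.7 217.5  77.5] xang 29.94 tilt -1.0 F [-3.   6.6  3.6] g 0.003 j [ 0.32 -0.02  2.04  0.    1.12 -0.2 ]
[[1.0, 1.1, 1.5], [1.5, 1.3, 1.5], [2.0, 1.6, 1.5], [2.6, 1.8, 1.5], [3.1, 2.1, 1.5], [3.6, 2.3, 1.5], [4.2, 2.5, 1.5], [4.8, 2.7, 1.5]]
[[0, 0, -1.1], [0, 0, -2.1], [0, 0, -3.1], [0, 0, -4.1], [0, 0, -5.1], [0, 0, -6.1], [0, 0, -7.1], [0, 0, -8.1]]
s green 106 [264.1 278.2] 45 66.0 172.4
s blue 90 [327.4 267.5] 86 47.8 -67.9
s blue 118 [335.8 288.8] 45 66.1 -67.6
t orange 32 [320.3 229.4] 86 48.0 49.7
t green 40 [334.  269.1] 86 47.2 172.4
```

Orange is at about 52.3°. I'll nudge about 4° slowly, then back off, rise and measure precisely from the wrist camera.

jog_arm(delta_pos=[[0.5,0.2,0],[1.0,0.4,0],[1.5,0.6,0],[2.0,0.8,0],[2.2,0.9,0],[2.4,1.0,0],[2.4,1.0,0],[2.4,1.0,0]], angular=[[0,0,-1],[0,0,-2],[0,0,-3],[0,0,-3.5],[0,0,-4],[0,0,-4],[0,0,-4],[0,0,-4]], jaw=[0,0,0,0,0,0,0,0])

```text
t: 9.1
tcp_pos: [484.1, 217.7, 77.5]
tool_rot: [-0.002, 0.957, 0.291, 0.001]
wrist_force: [-4.4, 6.8, 4.5]
grip_width: 0.005
```

```bash
python3 arc.py 304;python3 ang.py
```

```text
t 9.1 tcp [484.1 217.7  77.5] xang 33.86 tilt -1.0 F [-4.4  6.8  4.5] g 0.005 j [ 0.32 -0.01  2.04  0.    1.12 -0.27]
[[0.3, 0.8, 1.5]]
[[0, 0, -0.1]]
s green 105 [265.  280.6] 45 66.2 176.6
s blue 91 [328.8 266.1] 86 47.9 -63.8
s blue 118 [337.5 286.6] 45 65.8 -63.3
t orange 33 [319.3 230.6] 86 47.9 53.4
t green 39 [335.9 269.4] 86 47.3 177.0
```

jog_arm(delta_pos=[[-4,0,0],[-8,0,0],[-8,0,-20],[-8,0,-65],[-8,0,-110],[-8,0,-150],[-8,0,-170],[-8,0,-170]], angular=[[0,0,0],[0,0,0],[0,0,0],[0,0,0],[0,0,0],[0,0,0],[0,0,0],[0,0,0]], jaw=[0,0,0,0,0,0,0,0])

```text
t: 10.0
tcp_pos: [478.9, 211.2, 249.8]
tool_rot: [0.0, 0.956, 0.292, 0.004]
wrist_force: [-0.2, -0.3, -0.0]
grip_width: 0.005
```

```bash
python3 - <<'E'
from h import *
where()
w=grab("wrist");cv2.imwrite("pics/w3.png",cv2.resize(w["color"][:300],(800,375),interpolation=2)[:,:,::-1])
for c in HUE: print(c,[(a,p,at_z(w,p,86)[:2].round(1),at_z(w,p,45)[:2].round(1)) for a,p in blobs(w,c,(0,0,640,480)) if a>60])
E
python3 ang.py
```

```text
t 10.0 tcp [478.9 211.2 249.8] xang 33.94 tilt -1.0 F [-0.2 -0.3 -0. ] g 0.005 j [ 0.31 -0.19  1.89 -0.    1.43 -0.28]
orange [(9671, array([350.9,  32.8]), array([421., 340.]), array([418.7, 349. ])), (252, array([404.5, 154. ]), array([505.7, 292.2]), array([513.8, 295.3])), (425, array([130.1, 309.9]), array([389.2,  56.4]), array([383. ,  30.5]))]
yellow [(504, array([634.1,  66.4]), array([609.5, 438.5]), array([630.3, 459.6])), (2074, array([437.6, 127.8]), array([515.1, 322.3]), array([524.3, 329.1]))]
green [(582, array([293. , 132.5]), array([424.4, 257.2]), array([422.5, 256. ]))]
blue [(1358, array([162.7, 250.1]), array([386.6, 118.4]), array([380. , 100.1])), (537, array([335.2, 241.8]), array([500.8, 203.3]), array([508.3, 195.5])), (257, array([ 28.5, 295.9]), array([312.6,  20.7]), array([297. ,  -9.5])), (556, array([128.5, 303. ]), array([385.1,  61.3]), array([378.4,  36. ])), (227, array([ 48.4, 367.1]), array([355.2, -31.2]), array([344.8, -67.9]))]
s orange 24 [307.7 227.9] 86 47.1 54.2
s green 68 [274.1 261.2] 86 48.6 175.6
s green 105 [265.  280.6] 45 66.2 176.6
s blue 80 [329.2 266.3] 86 48.6 -63.7
s blue 117 [337.6 286.8] 45 66.1 -63.5
t orange 33 [319.1 230.8] 86 47.9 54.1
t green 39 [335.9 269.4] 86 47.3 177.0
```

View pics/w3.png

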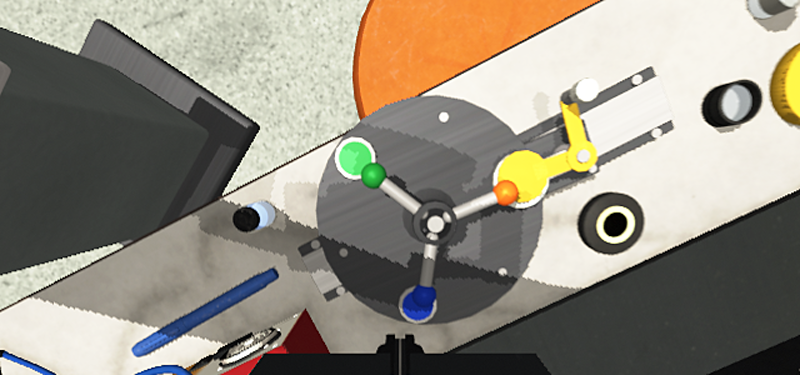

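This view shows the orange spoke pointing at the blade, which is still shut. Full-frame, the hub is at (348,179), orange ball (404.8,153.6), green ball (299.2,140.8), green filter (284,125.6), pivot (465.6,124.8) and blade (420.8,141.6).

```bash
python3 - <<'E'
from h import *
w=grab("wrist")
P=dict(hub=(348,179.2,95),ob=(404.8,153.6,86),gb=(299.2,140.8,86),gf=(284,125.6,45),bb=(340,237,86),pivot=(465.6,124.8,66),blade=(420.8,141.6,63),pin=(469.5,71.5,102))
X={k:at_z(w,v[:2],v[2])[:2] for k,v in P.items()}
for h in (X["hub"],np.array([481.3,251])):
  print(h.round(1),{k:(X[k].round(1).tolist(),round(float(np.hypot(*(X[k]-h))),1),round(float(np.degrees(np.arctan2(*(X[k]-h)[::-1]))),1)) for k in X})
# sub-pixel blade: circle around yellow in undistorted view
E
```

```text
[473.9 250.9] {'hub': ([473.9, 250.9], 0.0, 0.0), 'ob': ([499.8, 290.8], 47.6, 57.0), 'gb': ([427.4, 253.6], 46.6, 176.7), 'gf': ([408.3, 255.3], 65.7, 176.2), 'bb': ([496.0, 208.9], 47.5, -62.2), 'pivot': ([530.3, 337.4], 103.3, 56.9), 'blade': ([509.1, 307.4], 66.6, 58.0), 'pin': ([500.6, 359.6], 111.9, 76.2)}
[481.3 251. ] {'hub': ([473.9, 250.9], 7.4, -179.4), 'ob': ([499.8, 290.8], 43.9, 65.1), 'gb': ([427.4, 253.6], 54.0, 177.2), 'gf': ([408.3, 255.3], 73.1, 176.7), 'bb': ([496.0, 208.9], 44.6, -70.8), 'pivot': ([530.3, 337.4], 99.3, 60.5), 'blade': ([509.1, 307.4], 62.9, 63.7), 'pin': ([500.6, 359.6], 110.3, 79.9)}
```

Within this single view the wheel's orange bearing is about 57° (ball), 56.5° (green) and 57.8° (blue), against 56.9° for the pivot. The fixed cameras give 56.5° against 56.4°. The wheel is set within about 0.5°, so I'll go to the shutter pin.

```bash
cat > sh.py <<'E'
import sys
from h import *
piv=np.array([539.7,339.5]);z=float(sys.argv[1]);off=float(sys.argv[2])
s=bot.state();T=T_tool(s);x=np.degrees(np.arctan2(T[1,0],T[0,0]));where()
P=[];A=[]
for th in map(float,sys.argv[3:]):
    a=np.radians(th);c,n=np.cos(a),np.sin(a)
    p=piv+38*np.array([c,n])-off*np.array([n,-c])
    P.append([float(v) for v in (T[:3,:3].T@np.r_[p-s["tcp_pos"][:2],z-s["tcp_pos"][2]]).round(1)]);A.append(float(round(x-(th-90),1)))
print(P);print(A)
E
python3 sh.py 245 18.5 165; python3 sh.py 81 18.5 165
```

```text
t 10.2 tcp [475.8 210.5 242.5] xang 33.98 tilt -1.0 F [ 0.3  0.2 -0.8] g 0.006 j [ 0.31 -0.18  1.9  -0.    1.42 -0.28]
[[86.2, -87.8, -2.7]]
[-41.0]
t 10.2 tcp [475.8 210.5 242.5] xang 33.98 tilt -1.0 F [ 0.3  0.2 -0.8] g 0.006 j [ 0.31 -0.18  1.9  -0.    1.42 -0.28]
[[86.8, -87.7, 161.3]]
[-41.0]
```

jog_arm(delta_pos=[[30,-30,0],[60,-60,0],[86,-87,0],[86,-87,30],[86,-87,70],[86,-87,110],[86,-87,145],[86,-87,162]], angular=[[0,0,-7],[0,0,-14],[0,0,-21],[0,0,-26],[0,0,-26],[0,0,-26],[0,0,-26],[0,0,-26]], jaw=[0,0,0,0,0,0,0,0])

```text
t: 11.0
tcp_pos: [495.8, 329.2, 76.5]
tool_rot: [-0.0, 0.866, 0.5, -0.005]
wrist_force: [0.4, 0.2, 0.7]
grip_width: 0.004
```

jog_arm(delta_pos=[[0,0,0],[0,0,0]], angular=[[0,0,0],[0,0,0]], jaw=[0,0])

```text
t: 11.2
tcp_pos: [499.9, 331.4, 83.5]
tool_rot: [0.0, 0.866, 0.5, 0.0]
wrist_force: [0.3, 0.4, 0.1]
grip_width: 0.004
```

```bash
python3 sh.py 81 15 155 150 145 140 135 130 125 120; python3 ang.py
```

```text
t 11.2 tcp [499.9 331.4  83.5] xang 60.0 tilt -1.0 F [0.3 0.4 0.1] g 0.004 j [ 0.5   0.13  1.87 -0.    1.14 -0.55]
[[8.7, -6.1, 2.5], [12.0, -7.6, 2.5], [15.3, -8.7, 2.5], [18.8, -9.6, 2.5], [22.3, -10.1, 2.5], [25.9, -10.4, 2.5], [29.4, -10.3, 2.5], [33.0, -10.0, 2.5]]
[-5.0, 0.0, 5.0, 10.0, 15.0, 20.0, 25.0, 30.0]
s orange 72 [306.5 226.4] 86 50.0 56.9
s green 71 [274.6 261.7] 86 48.2 177.0
s green 106 [265.  280.5] 45 66.1 176.4
s blue 89 [329.3 265.7] 86 48.1 -62.5
s blue 122 [337.3 286.4] 45 65.3 -63.2
```

The wheel has not moved (56.5–57°). Now I'll push the pin.

jog_arm(delta_pos=[[3,-6,0],[8,-7,0],[12,-8,0],[15.5,-9,0],[19,-9.5,0],[22.5,-10,0],[26,-10.4,0],[29.5,-10.3,0]], angular=[[0,0,0],[0,0,0],[0,0,0],[0,0,5],[0,0,10],[0,0,15],[0,0,20],[0,0,25]], jaw=[0,0,0,0,0,0,0,0])

```text
t: 12.1
tcp_pos: [505.3, 362.3, 83.4]
tool_rot: [0.0, 0.954, 0.299, -0.0]
wrist_force: [-0.8, -1.2, 1.7]
grip_width: 0.006
```

```bash
python3 sh.py 81 15 121 117 113 109 105 101 97 93; python3 - <<'E'
from h import *
s=grab('scene');o=cv2.resize(s["color"][165:315,245:375],None,fx=4,fy=4,interpolation=2);cv2.imwrite("pics/s4.png",o[:,:,::-1])
E
```

```text
t 12.1 tcp [505.3 362.3  83.4] xang 34.83 tilt -1.0 F [-0.8 -1.2  1.7] g 0.006 j [ 0.54  0.18  1.82 -0.    1.14 -0.07]
[[2.7, -0.5, 2.4], [5.5, -1.3, 2.4], [8.3, -1.9, 2.4], [11.1, -2.3, 2.4], [13.9, -2.5, 2.4], [16.8, -2.4, 2.4], [19.6, -2.2, 2.4], [22.5, -1.8, 2.4]]
[3.8, 7.8, 11.8, 15.8, 19.8, 23.8, 27.8, 31.8]
```

View pics/s4.png

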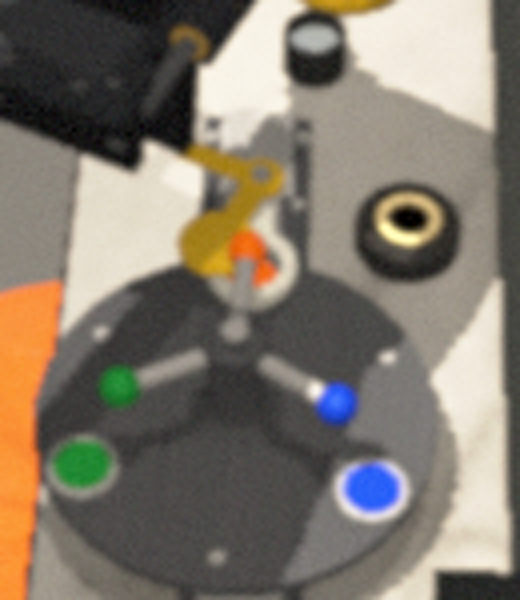

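The scene crop shows the blade swinging off to the left and the orange filter appearing inside the ring (about (258,262) in the crop). The wheel is unmoved, so I'll continue.

jog_arm(delta_pos=[[2.7,-0.5,0],[5.5,-1.3,0],[8.3,-1.9,0],[11.1,-2.3,0],[13.9,-2.5,0],[16.8,-2.4,0],[19.6,-2.2,0],[22.5,-1.8,0]], angular=[[0,0,4],[0,0,8],[0,0,12],[0,0,16],[0,0,20],[0,0,24],[0,0,28],[0,0,32]], jaw=[0,0,0,0,0,0,0,0])

```text
t: 12.95
tcp_pos: [522.6, 376.5, 83.2]
tool_rot: [0.0, 1.0, 0.026, -0.0]
wrist_force: [-1.8, -1.5, 0.1]
grip_width: 0.004
```

```bash
python3 sh.py 81 15 91 89 87 85 83 81 79 77
```

```text
t 12.95 tcp [522.6 376.5  83.2] xang 2.96 tilt -1.0 F [-1.8 -1.5  0.1] g 0.004 j [ 0.54  0.22  1.77 -0.    1.15  0.49]
[[1.5, -0.6, 2.2], [2.8, -1.1, 2.2], [4.2, -1.5, 2.2], [5.6, -1.9, 2.2], [6.9, -2.2, 2.2], [8.3, -2.4, 2.2], [9.8, -2.6, 2.2], [11.2, -2.8, 2.2]]
[2.0, 4.0, 6.0, 8.0, 10.0, 12.0, 14.0, 16.0]
```

jog_arm(delta_pos=[[1.2,-0.5,0],[2.4,-0.7,0],[3.6,-0.8,0],[4.5,-0.9,0],[4.5,-0.9,0]], angular=[[0,0,1],[0,0,2],[0,0,3],[0,0,3],[0,0,3]], jaw=[0,0,0,0,0])

```text
t: 13.45
tcp_pos: [524.9, 377.5, 83.0]
tool_rot: [0.001, 1.0, 0.0, -0.003]
wrist_force: [-8.7, -1.5, 5.2]
grip_width: 0.006
```

jog_arm(delta_pos=[[0.7,-0.1,0],[1.4,-0.1,0],[2,-0.1,0],[2,-0.1,0]], angular=[[0,0,0],[0,0,0],[0,0,0],[0,0,0]], jaw=[0,0,0,0])

```text
t: 13.85
tcp_pos: [525.2, 377.5, 82.9]
tool_rot: [0.001, 1.0, 0.0, -0.005]
wrist_force: [-13.5, -2.4, 8.0]
grip_width: 0.003
```

The force climbed to 13.5 N and the tip stopped advancing, so the open stop is reached. I'll back off and rise.

jog_arm(delta_pos=[[-4,0,0],[-10,0,0],[-14,0,0],[-14,0,-30],[-14,0,-70],[-14,0,-110],[-14,0,-150],[-14,0,-160]], angular=[[0,0,0],[0,0,0],[0,0,0],[0,0,0],[0,0,0],[0,0,0],[0,0,0],[0,0,0]], jaw=[0,0,0,0,0,0,0,0])

```text
t: 14.65
tcp_pos: [517.5, 378.9, 250.0]
tool_rot: [-0.003, 1.0, 0.0, 0.005]
wrist_force: [1.0, 0.8, -0.3]
grip_width: 0.006
```

jog_arm(delta_pos=[[-20,30,0],[-40,60,0],[-60,80,0],[-60,80,0],[-60,80,0],[-60,80,0]], angular=[[0,0,0],[0,0,0],[0,0,0],[0,0,0],[0,0,0],[0,0,0]], jaw=[0,0,0,0,0,0])

```text
t: 15.25
tcp_pos: [455.7, 298.0, 242.8]
tool_rot: [-0.0, 1.0, 0.0, 0.0]
wrist_force: [0.0, 0.9, -0.6]
grip_width: 0.004
```

```bash
python3 ang.py; python3 - <<'E'
from h import *
where()
w=grab('wrist')["color"];s=grab('scene')["color"];t=grab("top")["color"]
o=np.hstack([cv2.resize(w,(400,300)),cv2.resize(s[165:315,235:385],(400,400))[:300]])
o=np.vstack([o,np.hstack([cv2.resize(t[185:285,270:390],(360,300)),cv2.resize(w[0:240,200:552],(440,300))])])
cv2.imwrite("pics/f5.png",o[:,:,::-1]);cv2.imwrite("pics/w5.png",w[:,:,::-1])
E
```

```text
s orange 96 [307.2 228.7] 86 45.4 54.9
s green 57 [274.5 261.4] 86 48.2 176.3
s green 106 [265.  280.7] 45 66.3 176.7
s blue 83 [329.1 265.8] 86 48.0 -62.9
s blue 118 [337.4 286.6] 45 65.6 -63.4
t green 24 [336.9 269.3] 86 46.9 179.3
t blue 99 [364.  235.7] 45 63.2 -60.5
t 15.35 tcp [455.7 298.2 242.8] xang 0.04 tilt -1.0 F [ 0.3 -1.1  0.4] g 0.006 j [ 0.48 -0.13  1.85  0.    1.42  0.48]
```

View pics/f5.png

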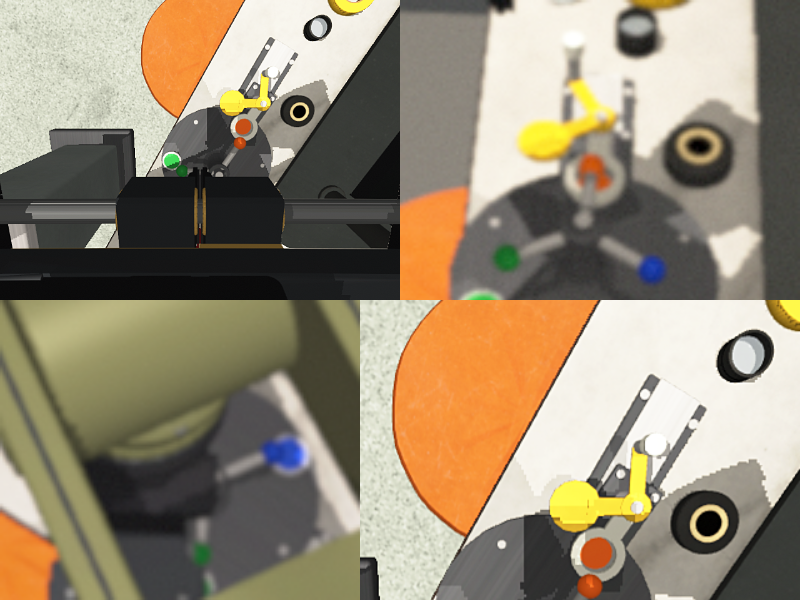

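The shutter is fully open and the orange filter is visible in the ring. I'll check the centring with a zoom.

```bash
python3 - <<'E'
from h import *
w=grab('wrist');c=w["color"][165:250,350:435]
print(blobs(w,"orange",(350,165,435,250),120))
cv2.imwrite("pics/z6.png",cv2.resize(c,(595,595),interpolation=cv2.INTER_CUBIC)[:,:,::-1])
E
```

```text
[(510, array([388.8, 202. ])), (317, array([383.6, 228.4]))]
```

View pics/z6.png

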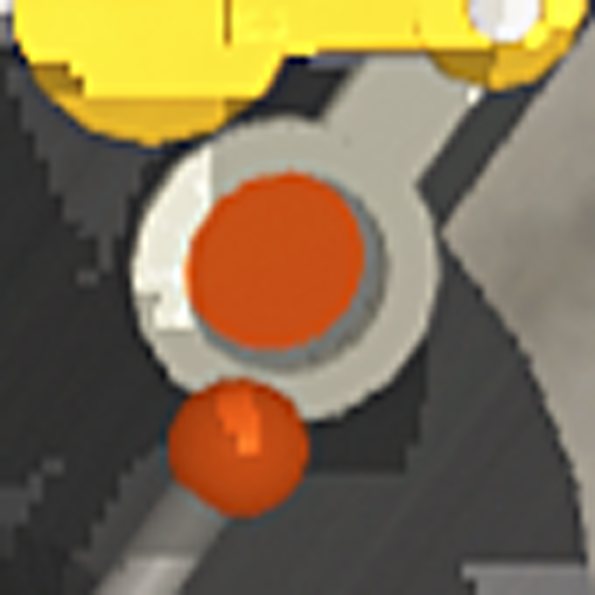

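Crop: the ring's outer circle is centred at (286,268). The filter's unclipped edges are right 363 and bottom 352, which puts its centre near (270,259). I'll check whether parallax explains the shift.

```bash
python3 - <<'E'
from h import *
w=grab('wrist')
r=at_z(w,(350+286.5/7-.4,165+268/7-.4),56)
e=at_z(w,(350+270/7-.4,165+259/7-.4),45)
d=(e-r)[:2];u=np.array([.5505,.8348])
print(r.round(1),e.round(1),"radial",(d@u).round(2),"tangential ccw",(d@np.array([-u[1],u[0]])).round(2))
E
```

```text
[515.5 307.8  56. ] [515.2 307.2  45. ] radial -0.67 tangential ccw -0.11
```

The filter is centred to about 0.1 mm tangentially, and the robot is clear. I'll hand in.

```bash
python3 -c "
from h import *
where();print(bot.sign_off())"
```

```text
t 15.6 tcp [455.4 297.8 242.9] xang 0.03 tilt -1.0 F [-0.2 -0.2 -0.1] g 0.007 j [ 0.48 -0.13  1.85 -0.    1.42  0.48]
the job is handed in; nothing more can be done
None
```

The orange filter is now centred under the port ring and the shutter is fully open. I handed the job in at 15.6 s with the robot clear of everything.

- **Wheel:** I pushed the blue spoke about 84° counter-clockwise with the closed fingertip, with wrist forces of about 3–9 N. The shutter stayed shut throughout. The last close view puts the filter about 0.1 mm off the ring centre sideways and 0.7 mm radially, which is within measuring error.
- **Shutter:** I then pushed the pin until it met the open stop, where the force rose to about 14 N and the tip stopped advancing. After I backed off, the pictures showed the blade clear of the ring. I judged "fully open" from the stop and the pictures, not from a measured shutter angle.
- **Wheel after the shutter push:** The scene camera still read about 56.5° from the green and blue filters, against a port bearing of about 56.6°.
- **Readings that disagreed:**
  - One wrist view was off by about 7 mm in absolute position because the arm was still settling, so I used only relative positions from it.
  - Some single-ball angles were up to about 3° off where the ball was partly hidden or its colour merged with other things.
- **Bystanders:** I touched none of the other things on the bench. I saw no change in the pictures, but did not measure them again.

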